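# Stow the adjustable spanner under the tool board's strap

## Robot

A 7-joint arm with a two-finger parallel gripper is mounted at the origin on a cart in front of the work surface, level with it; the furniture and walls round the work are solid. World frame = base frame: x ahead of the robot, y to its left, z up, the work surface at z = 0. Lengths are in m, angles in rad, forces in N, time in s.
With the tool pointing down it reaches from about 0.425 to 1.025 m from the base axis. Payload 9.4 kg.
Tool frame: the origin (TCP) lies on the mounting face of the last link; the fingertips stand 173 mm ahead of it and the grasp point (between the pads) lies 155 mm ahead of it; z points along the fingers, y is the line along which they close (so a half turn about z gives the same grasp; the last joint's range is limited). The gripper opens to 85 mm and grips with 20 to 120 N. Pads are 22 mm wide; open, the fingers measure 114 mm over their backs; the gripper's body (76 mm by 85 mm) begins 54 mm behind the grasp point. The pads swing forward as they close: fully open they stand 13 mm farther back than shut.
Start: joints at [1.21, 0.599, -0.003, 1.599, 0.002, 0.943, -0.08], TCP at [0.203, -0.696, 0.405] pointing down, gripper open.
Joint ranges: [-2.57, 2.57], [-0.35, 1.97], [-1.29, 1.29], [0.11, 2.56], [-1.05, 4.19], [0.11, 1.86], [-2.63, 2.63]. Speed limits (rad/s): [2.22, 2.22, 3.01, 3.01, 3.14, 3.14, 3.14].

## Interface

Orientations are given as a rotation vector (axis times angle).
In Python, from rig import env, optics gives the robot as it stands. The module is installed in compiled form; this text tells all that it offers.
- The arm moves only by the tool arm_command, never from a script. Its argument "rows" is a list of rows, each an object with "dp": the shift along the tool's x, y, z in cm, a list of three; "dr": the turn, a rotation vector about the tool's x, y, z in rad, a list of three; "grip": the closure, from 0 (fully open) to 1 (shut). A call has 1 to 8 rows; each row shifts and turns the commanded pose from where the row before left it, along the tool's axes as they then stand; what a row does not reach is not made up. A row lasts 1/12 s, in which the tool goes at most 41.7 mm and 7.16 degrees, less where a joint would pass 70% of its speed; a pose out of reach is approached as far as the arm can. A call is refused whole if a number of a shift passes 4.17 or a number of a turn 0.125, either way. A call with a gripper value outside its range is refused whole. The fingers move at their own pace and stop on an object; the grip force is fixed at half the most. Time passes only in rows, so rows that do not move let the fingers close. It gives the time, the measured TCP pose, the force, the opening and the grip force at its end, in the units of the state.
- env.observe(): the state, without advancing time (a new reading comes with each control period).
- optics.get_image(name): name is "side" or "top"; returns a dict with "image" (384x512x3 uint8, blue, green, red), "camera_matrix" (3x3 intrinsics, pixels), "D" ([k1, k2, p1, p2, k3] as OpenCV has them; the pictures are not rectified), "rvec" (rotation vector, rad) and "tvec" (3), from world to camera coordinates, as OpenCV has them. Camera axes: x right, y down, z forward; pixel columns grow to the right and rows downward; lengths in m; the calibration is good to about 2 mm. A picture is of the moment at which its call begins. There is no depth.
- env.sign_off(): hands the job in; it is judged then, once.
The state is a dict: "time": time; "joint_positions": joint angles; "dq": joint speeds; "tau": joint torques, N m; "position": TCP position; "ee_rot": TCP orientation; "force": force on the tool from outside, world axes, zero at the start; "torque": the same for the moment, N m; "opening": finger opening in m; "finger_force": force on a finger pad.
Only numpy, scipy, OpenCV 4.12 (cv2) and the standard library are available. Lean on these libraries where they do the work, as an engineer would, in place of code of your own. Each camera call takes 0.05 s, during which the arm holds its last target. There are 200 camera calls.

## Task

Stow the adjustable spanner on the tool board: feed it flat, handle first, into the wide mouth of the steel strap until the handle's end shows beyond the strap, and let go. Then take it by the handle's end on the far side and draw it on until its head is fully home, wholly inside the strap. Leave the other things where they are.

Things in the scene. Friction and masses are not known exactly. Their poses are not given: they have to be found in the camera images.
- spanner: adjustable spanner, plain steel, 41 x 181 x 11 mm, 0.19 kg, lying flat; its jaw does not move. Origin at mid-length on the underside; own +y runs to the handle's end, -y to the jaws, z up. Handle y -29 to +91 mm, about 22 mm wide (x -12 to +10). Neck y -39 to -29, up to 29 mm wide. Head y -91 to -39, x -21 to +21. Centre of mass near y = -8 mm.
- handle_end (a point): point on the spanner at the very end of its handle, middle of its thickness (91 mm from the origin along +y)
- jaw_tip (a point): point on the spanner at the tip of its jaws, middle of its thickness (91 mm from the origin along -y). With the head home against the throat it stands about 15 mm inside the strap's wide mouth
- tool_board: plywood board 280 x 100 x 8 mm fixed to the bench, with a low steel strap across it: a tunnel with roof and sides. Origin on the bench below the strap's middle; +x is the spanner's way, from wide mouth to narrow throat. Board x -108 to +172 mm, top at z = 8. Strap x -37 to +37 mm, 64 wide (its 2 mm feet and screws to y +-45), roof underside z = 24, roof top z = 27 mm.
- strap_mouth (a point): middle of the strap's wide mouth (49 mm clear, bevelled edges, 16 mm high), on the board's top, 37 mm from the board's origin along its -x; axes as the board's
- strap_throat (a point): middle of the strap's narrow far opening (throat), on the board's top, 37 mm from the board's origin along +x; axes as the board's. The last 8 mm are 28 mm clear: the handle passes, the head is stopped there. Inside, over the 12 mm before it, the sides run together like a funnel
- open_spanner: bystander: double open-ended spanner, 34 x 186 x 6 mm, lying on the bench
- cog: bystander: sprocket, 69 mm across, 15 mm high
- tub: bystander: grease tub, 73 mm across, 57 mm high
- tin: bystander: puncture-repair tin, 71 x 108 x 28 mm
- screwdriver: bystander: screwdriver, 210 mm long
- lamp: bystander: torch, 112 mm long, 46 mm thick

How it is judged:
By the outcome, as a careful person would: the job done as asked, in the order asked, and still so for the second after the job is handed in, with the robot touching nothing.
It also fails if it takes over 58 s, if anything falls off the work surface, if the arm or the gripper's body presses on something with over 40 N, if the wrist force passes 120 N, or if a joint passes its speed limit or range.

## Working session

There is one attempt and no reset: what is moved stays moved. The work goes in short steps, Python scripts to look and compute and a tool call to move; the robot and the scene stay as the last step left them, time stands still between calls to the robot, and variables do not carry over. Pictures are saved under pics/ and viewed, at most 10 in all, crops included, and the job is handed in when it is done.

Besides the shell and the picture viewer there is one more tool, called after "Call:" as a command line: name --argument value ..., lists and objects as JSON in quotes. arm_command: Moves the arm, as the interface text tells. Its arguments: {"type":"object","properties":{"rows":{"type":"array"}},"required":["rows"]}

```bash
mkdir -p pics
python3 - <<'E'
from rig import env, optics
import cv2,pickle
for n in("top","side"):
    d=optics.get_image(n); cv2.imwrite(f"pics/{n}0.png",d["image"]); pickle.dump(d,open(n+"0.pkl","wb"))
    print(n,d["camera_matrix"],d["D"],d["rvec"],d["tvec"])
print(env.observe())
E
```

```text
top [[497.01313345   0.         260.72406774]
 [  0.         497.01313345 188.50392882]
 [  0.           0.           1.        ]] [-0.0152409  0.         0.         0.         0.       ] [ 2.16450142 -2.11252102  0.13128173] [0.03685955 0.60677827 1.43956325]
side [[425.72869484   0.         246.54716074]
 [  0.         425.72869484 193.8991305 ]
 [  0.           0.           1.        ]] [0.03651794 0.         0.         0.         0.        ] [ 0.18379573 -2.79646703  1.31948886] [0.59543503 0.07898103 1.28160604]
{'time': 0.1, 'joint_positions': array([ 1.21025255,  0.60003187, -0.00251503,  1.60006075,  0.00181558,
        0.94289964, -0.07981224]), 'dq': array([ 3.60020764e-05, -1.08472234e-03, -7.70961682e-05, -3.27153228e-03,
        1.09823811e-03, -3.11441501e-04,  4.41532308e-05]), 'tau': array([ 5.40960958e-03, -7.77991033e+01,  1.56992488e+00, -2.58623117e+01,
        1.25907903e-02,  5.51191988e-03, -1.09548398e-05]), 'position': array([ 0.20297578, -0.69581473,  0.40390925]), 'ee_rot': array([-3.10866075e+00, -4.44223965e-01,  5.55521038e-04]), 'force': array([ 0.88883734, -0.09244766,  0.13875901]), 'torque': array([-0.00208857, -0.03373139,  0.00809478]), 'finger_force': 0.0, 'opening': 0.085194232817773}
```

View pics/top0.png

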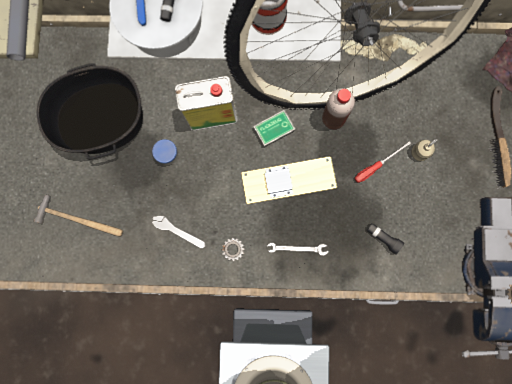

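View pics/side0.png

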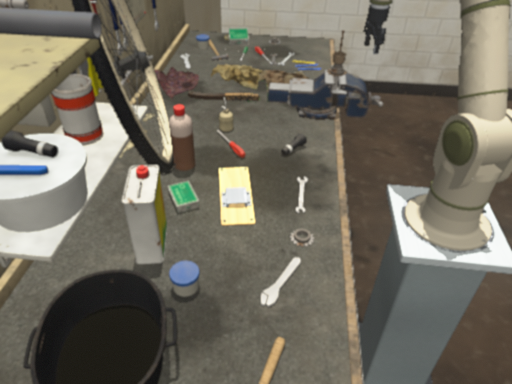

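```bash
cat > h.py <<'E'
import cv2,numpy as np,pickle
from scipy.spatial.transform import Rotation as R
from rig import env,optics
def look(n,tag=None):
    d=optics.get_image(n)
    if tag: pickle.dump(d,open(f"{n}{tag}.pkl","wb"))
    return d
def crop(d,x0,y0,w,h,f,fn):
    c=cv2.resize(d["image"][y0:y0+h,x0:x0+w],None,fx=f,fy=f,interpolation=cv2.INTER_CUBIC); cv2.imwrite(fn,c)
def ray(d,px,z):
    u=cv2.undistortPoints(np.array(px,float).reshape(-1,1,2),d["camera_matrix"],d["D"]).reshape(-1,2)
    M=cv2.Rodrigues(d["rvec"])[0]; c=-M.T@d["tvec"].ravel()
    r=np.c_[u,np.ones(len(u))]@M
    return c+r*((z-c[2])/r[:,2])[:,None]
def proj(d,P):
    return cv2.projectPoints(np.array(P,float).reshape(-1,1,3),d["rvec"],d["tvec"],d["camera_matrix"],d["D"])[0].reshape(-1,2)
E
python3 - <<'E'
from h import *
d=pickle.load(open("top0.pkl","rb")); crop(d,145,145,200,120,4,"pics/c1.png")
s=pickle.load(open("side0.pkl","rb")); crop(s,170,155,160,160,3.7,"pics/c2.png")
E
```

```text
(no output)
```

View pics/c1.png

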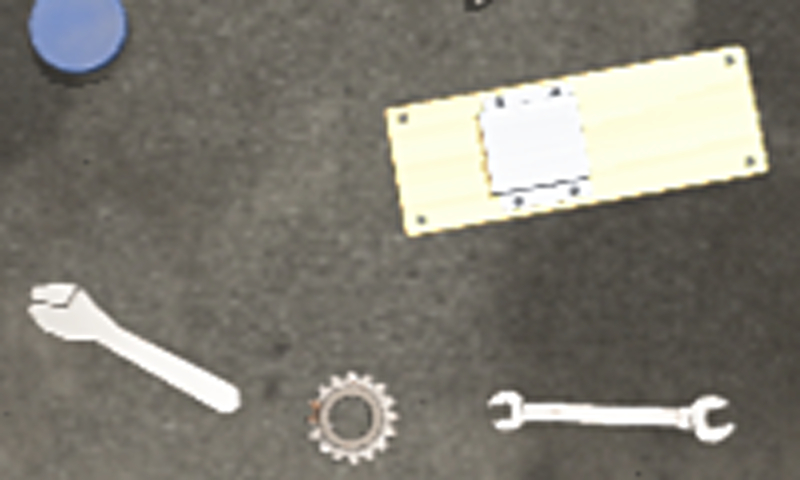

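View pics/c2.png

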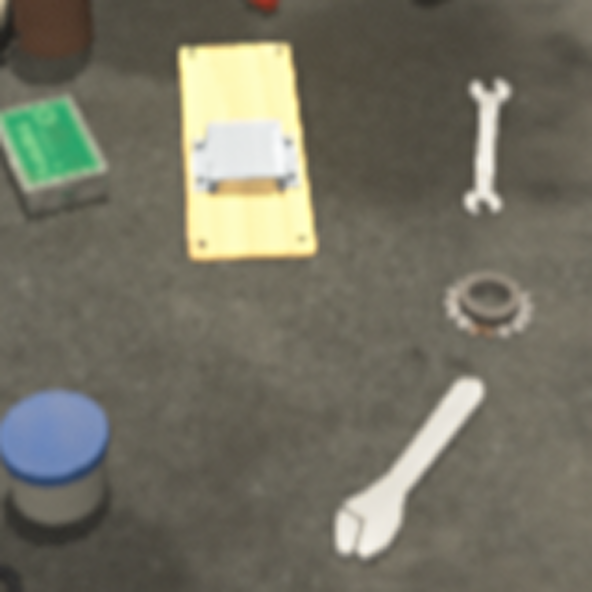

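```bash
cat >> h.py <<'E'
def board(d,px):
    # corners order: (-108,+50),(-108,-50),(172,-50),(172,50) board mm
    P=ray(d,px,0.008)[:,:2]; Q=np.array([[-.108,.05],[-.108,-.05],[.172,-.05],[.172,.05]])
    q=Q-Q.mean(0); p=P-P.mean(0)
    a=np.arctan2((q[:,0]*p[:,1]-q[:,1]*p[:,0]).sum(),(q*p).sum())
    M=np.array([[np.cos(a),-np.sin(a)],[np.sin(a),np.cos(a)]]); o=P.mean(0)-M@Q.mean(0)
    return o,a,P-(o+Q@M.T)
def mask_pts(d,box,z,thr=130):
    x,y,w,h=box; g=cv2.cvtColor(d["image"],cv2.COLOR_BGR2GRAY)
    m=np.zeros_like(g); m[y:y+h,x:x+w]=(g[y:y+h,x:x+w]>thr)
    n,l,s,_=cv2.connectedComponentsWithStats(m); k=1+s[1:,4].argmax()
    v,u=np.nonzero(l==k); return ray(d,np.c_[u,v],z)[:,:2]
def spanner(P,s0=None):
    # axis from handle pixels
    c=P.mean(0); _,_,V=np.linalg.svd(P-c,full_matrices=False); ax=V[0]
    t=(P-c)@ax; n=np.array([-ax[1],ax[0]]); w=(P-c)@n
    if t.max()<-t.min(): pass
    # head = wider end
    if np.ptp(w[t>t.max()-.05])>np.ptp(w[t<t.min()+.05]): ax=-ax;n=-n;t=-t;w=-w
    hs=(t>t.max()-.11)&(t<t.max()-.012)
    k=np.polyfit(t[hs],w[hs],1)
    d_=ax+k[0]*n; d_/=np.linalg.norm(d_)
    n=np.array([d_[1],-d_[0]])  # own +x given +y=d_
    q=c+k[1]*(np.array([-ax[1],ax[0]]))
    t=(P-q)@d_; o=q+d_*(t.max()+t.min())/2
    lat=(P-o)@n; t=(P-o)@d_
    return dict(o=o+n*0.001,yaw=np.arctan2(d_[1],d_[0]),len=np.ptp(t),hx=(lat[t>0].min(),lat[t>0].max()),headx=(lat[t<-.045].min(),lat[t<-.045].max()))
E
python3 - <<'E'
from h import *
d=pickle.load(open("top0.pkl","rb"));s=pickle.load(open("side0.pkl","rb"))
f=lambda c,x,y,k:(np.array(c)+.5)/k-.5+[x,y]
o,a,r=board(d,f([[742,46],[387,108],[408,236],[768,170]],145,145,4)[[1,2,3,0]]);print("T",o,a,r*1e3)
o,a,r=board(s,f([[317,251],[190,259],[179,45],[289,43]],170,155,3.7)[[1,0,3,2]]);print("S",o,a,r*1e3)
print(spanner(mask_pts(d,(148,208,62,45),.011)))
print(spanner(mask_pts(s,(255,252,50,58),.011)))
print(ray(d,f([[353,418]],145,145,4),.015),ray(d,f([[505,410],[712,418]],145,145,4),.006))
E
```

```text
T [ 0.63404561 -0.00127129] -1.3690086093027591 [[ 0.41957958 -1.39718836]
 [-0.11565235 -0.42584624]
 [ 0.83044355  0.76531277]
 [-1.13437077  1.05772183]]
S [ 6.33874427e-01 -3.21865109e-04] -1.3659955634023517 [[-0.40475492  3.98111123]
 [-0.8912667   1.43948127]
 [-0.87644331 -1.33039376]
 [ 2.17246493 -4.09019875]]
{'o': array([0.47193317, 0.29890985]), 'yaw': np.float64(-2.033671628935869), 'len': np.float64(0.1823320683142522), 'hx': (np.float64(-0.01149734623973801), np.float64(0.01132883475267355)), 'headx': (np.float64(-0.02115685679649725), np.float64(0.02075591996872252))}
{'o': array([0.47181967, 0.30067241]), 'yaw': np.float64(-2.0321908074990374), 'len': np.float64(0.1852113167399363), 'hx': (np.float64(-0.012751406273467271), np.float64(0.01277203034637334)), 'headx': (np.float64(-0.021625243064202763), np.float64(0.020813777577144647))}
[[0.4245891  0.13088172 0.015     ]] [[ 0.43362737  0.01729983  0.006     ]
 [ 0.4315237  -0.13815306  0.006     ]]
```

```bash
cat >> h.py <<'E'
def tx(rot=None):
    r=R.from_rotvec(env.observe()["ee_rot"] if rot is None else rot).as_matrix(); return np.arctan2(r[1,0],r[0,0])
def plan(wps,step=.035,astep=.1,cur=None,grip=0):
    """wps: list of (x,y,z,theta); prints rows per tool axes (z down), rounded"""
    st=env.observe(); p=np.array(st["position"]) if cur is None else np.array(cur[:3]); th=tx() if cur is None else cur[3]
    if cur is None: print("tilt",R.from_rotvec(st["ee_rot"]).as_matrix()[:,2].round(4))
    i=0
    for w in wps:
        w=np.array(w,float); dth=(w[3]-th+np.pi)%(2*np.pi)-np.pi
        n=max(1,int(np.ceil(max(np.linalg.norm(w[:3]-p)/step,abs(dth)/astep))))
        for k in range(n,0,-1):
            D=(w[:3]-p)/k; dz=-((w[3]-th+np.pi)%(2*np.pi)-np.pi)/k
            M=np.array([[np.cos(th),np.sin(th),0],[np.sin(th),-np.cos(th),0],[0,0,-1]])
            dp=(M.T@D*100).round(2); a=round(dz,3)
            print('{"dp":%s,"dr":[0,0,%g],"grip":%g},'%(str(dp.tolist()).replace(" ",""),a,grip)); i+=1
            if i%8==0: print("--")
            p=p+M@dp/100; th-=a
    print("end",p.round(4),round(th,4))
E
python3 - <<'E'
from h import *
d=pickle.load(open("top0.pkl","rb"))
print(ray(d,[[465,270],[482,200],[480,335],[340,95],[326,128],[425,150],[370,230]],.12))
th=-2.033+np.pi
u=np.array([np.cos(-2.033),np.sin(-2.033)]); g=np.array([.472,.2995])-.018*u; print(g,tx())
plan([(.5,-.35,.40,.6),(.62,.05,.36,.9),(*g,.28,th)])
E
```

```text
[[ 0.38123716 -0.51795715  0.12      ]
 [ 0.57651579 -0.57162247  0.12      ]
 [ 0.20828515 -0.55331752  0.12      ]
 [ 0.87405446 -0.17301431  0.12      ]
 [ 0.77468526 -0.13309854  0.12      ]
 [ 0.71632977 -0.41509846  0.12      ]
 [ 0.48502046 -0.25752057  0.12      ]]
[0.48002659 0.3156113 ] 0.28387591398891876
tilt [-5.0e-04  1.3e-03 -1.0e+00]
{"dp":[2.73,-1.78,0.03],"dr":[0,0,-0.023],"grip":0},
{"dp":[2.77,-1.71,0.03],"dr":[0,0,-0.023],"grip":0},
{"dp":[2.81,-1.65,0.03],"dr":[0,0,-0.023],"grip":0},
{"dp":[2.84,-1.58,0.03],"dr":[0,0,-0.022],"grip":0},
{"dp":[2.88,-1.52,0.03],"dr":[0,0,-0.023],"grip":0},
{"dp":[2.91,-1.46,0.03],"dr":[0,0,-0.022],"grip":0},
{"dp":[2.94,-1.39,0.03],"dr":[0,0,-0.023],"grip":0},
{"dp":[2.98,-1.32,0.03],"dr":[0,0,-0.022],"grip":0},
--
{"dp":[3.0,-1.26,0.03],"dr":[0,0,-0.023],"grip":0},
{"dp":[3.03,-1.19,0.02],"dr":[0,0,-0.022],"grip":0},
{"dp":[3.06,-1.12,0.03],"dr":[0,0,-0.023],"grip":0},
{"dp":[3.08,-1.05,0.02],"dr":[0,0,-0.022],"grip":0},
{"dp":[3.11,-0.98,0.03],"dr":[0,0,-0.023],"grip":0},
{"dp":[3.13,-0.91,0.02],"dr":[0,0,-0.022],"grip":0},
{"dp
[... 447 characters left out ...]
r":[0,0,-0.025],"grip":0},
{"dp":[3.13,-1.53,0.33],"dr":[0,0,-0.025],"grip":0},
--
{"dp":[3.16,-1.45,0.34],"dr":[0,0,-0.025],"grip":0},
{"dp":[3.2,-1.36,0.33],"dr":[0,0,-0.025],"grip":0},
{"dp":[1.34,-3.05,0.89],"dr":[0,0,-0.023],"grip":0},
{"dp":[1.42,-3.02,0.89],"dr":[0,0,-0.023],"grip":0},
{"dp":[1.48,-2.99,0.89],"dr":[0,0,-0.023],"grip":0},
{"dp":[1.55,-2.95,0.89],"dr":[0,0,-0.023],"grip":0},
{"dp":[1.62,-2.92,0.89],"dr":[0,0,-0.023],"grip":0},
{"dp":[1.69,-2.88,0.89],"dr":[0,0,-0.023],"grip":0},
--
{"dp":[1.75,-2.84,0.89],"dr":[0,0,-0.024],"grip":0},
{"dp":[1.82,-2.8,0.89],"dr":[0,0,-0.023],"grip":0},
{"dp":[1.89,-2.75,0.88],"dr":[0,0,-0.024],"grip":0},
end [0.4801 0.3156 0.28  ] 1.1089
```

Call:
arm_command --rows '[{"dp": [0, 0, -3], "dr": [0, 0, 0], "grip": 0}, {"dp": [1, -0.5, -3], "dr": [0, 0, 0], "grip": 0}, {"dp": [2.8, -1.6, 0], "dr": [0, 0, -0.023], "grip": 0}, {"dp": [2.8, -1.6, 0], "dr": [0, 0, -0.023], "grip": 0}, {"dp": [2.8, -1.6, 0], "dr": [0, 0, -0.023], "grip": 0}, {"dp": [2.8, -1.6, 0], "dr": [0, 0, -0.023], "grip": 0}, {"dp": [2.9, -1.5, 0], "dr": [0, 0, -0.023], "grip": 0}, {"dp": [2.9, -1.5, 0], "dr": [0, 0, -0.023], "grip": 0}]'

```text
time: 0.77
position: [0.3405, -0.5417, 0.4644]
ee_rot: [-3.071, -0.659, 0.001]
force: [1.1, -0.6, 1.0]
opening: 0.0853
finger_force: 0.0
```

Call:
arm_command --rows '[{"dp": [3, -1.2, 0], "dr": [0, 0, -0.023], "grip": 0}, {"dp": [3, -1.2, 0], "dr": [0, 0, -0.023], "grip": 0}, {"dp": [3, -1.2, 0], "dr": [0, 0, -0.023], "grip": 0}, {"dp": [3, -1.2, 0], "dr": [0, 0, -0.023], "grip": 0}, {"dp": [3, -1.2, 0], "dr": [0, 0, -0.023], "grip": 0}, {"dp": [3, -1.2, 0], "dr": [0, 0, -0.023], "grip": 0}, {"dp": [2.8, -2.1, 0.4], "dr": [0, 0, -0.025], "grip": 0}, {"dp": [2.8, -2.1, 0.4], "dr": [0, 0, -0.025], "grip": 0}]'

```text
time: 1.43
position: [0.4914, -0.3291, 0.4563]
ee_rot: [2.996, 0.945, 0.0]
force: [1.2, 0.6, -0.2]
opening: 0.0854
finger_force: 0.0
```

Call:
arm_command --rows '[{"dp": [2.9, -1.9, 0.5], "dr": [0, 0, -0.025], "grip": 0}, {"dp": [2.9, -1.9, 0.5], "dr": [0, 0, -0.025], "grip": 0}, {"dp": [2.9, -1.9, 0.5], "dr": [0, 0, -0.025], "grip": 0}, {"dp": [2.9, -1.9, 0.5], "dr": [0, 0, -0.025], "grip": 0}, {"dp": [3, -1.7, 0.5], "dr": [0, 0, -0.025], "grip": 0}, {"dp": [3, -1.7, 0.5], "dr": [0, 0, -0.025], "grip": 0}, {"dp": [3, -1.6, 0.5], "dr": [0, 0, -0.025], "grip": 0}, {"dp": [3, -1.6, 0.5], "dr": [0, 0, -0.025], "grip": 0}]'

```text
time: 2.1
position: [0.5807, -0.0684, 0.4162]
ee_rot: [-2.887, -1.239, 0.001]
force: [0.5, 0.2, -1.0]
opening: 0.0855
finger_force: 0.0
```

Run:
```python
from h import *
plan([(.4801,.3156,.26,1.1086),(.4801,.3156,.2,1.1086)])
print(env.observe()["time"],env.observe()["joint_positions"])
```

```text
tilt [-4.e-04 -0.e+00 -1.e+00]
{"dp":[1.61,-2.6,1.2],"dr":[0,0,-0.023],"grip":0},
{"dp":[1.67,-2.56,1.2],"dr":[0,0,-0.023],"grip":0},
{"dp":[1.73,-2.52,1.2],"dr":[0,0,-0.023],"grip":0},
{"dp":[1.78,-2.48,1.2],"dr":[0,0,-0.023],"grip":0},
{"dp":[1.84,-2.44,1.2],"dr":[0,0,-0.023],"grip":0},
{"dp":[1.89,-2.39,1.2],"dr":[0,0,-0.023],"grip":0},
{"dp":[1.95,-2.35,1.2],"dr":[0,0,-0.023],"grip":0},
{"dp":[2.0,-2.3,1.2],"dr":[0,0,-0.023],"grip":0},
--
{"dp":[2.06,-2.26,1.2],"dr":[0,0,-0.023],"grip":0},
{"dp":[2.11,-2.21,1.21],"dr":[0,0,-0.023],"grip":0},
{"dp":[2.16,-2.16,1.2],"dr":[0,0,-0.023],"grip":0},
{"dp":[2.2,-2.11,1.21],"dr":[0,0,-0.022],"grip":0},
{"dp":[2.25,-2.06,1.2],"dr":[0,0,-0.023],"grip":0},
{"dp":[0.0,-0.0,3.0],"dr":[0,0,0],"grip":0},
{"dp":[0.0,-0.0,3.0],"dr":[0,0,0],"grip":0},
end [0.4801 0.3155 0.2   ] 1.1089
2.1 [ 0.19531478  0.42789333 -0.24518064  1.90465476  0.13749218  0.82554312
 -0.8820226 ]
```

Call:
arm_command --rows '[{"dp": [1.7, -2.5, 1.2], "dr": [0, 0, -0.023], "grip": 0}, {"dp": [1.7, -2.5, 1.2], "dr": [0, 0, -0.023], "grip": 0}, {"dp": [1.7, -2.5, 1.2], "dr": [0, 0, -0.023], "grip": 0}, {"dp": [1.8, -2.5, 1.2], "dr": [0, 0, -0.023], "grip": 0}, {"dp": [1.8, -2.4, 1.2], "dr": [0, 0, -0.023], "grip": 0}, {"dp": [1.9, -2.4, 1.2], "dr": [0, 0, -0.023], "grip": 0}, {"dp": [1.9, -2.3, 1.2], "dr": [0, 0, -0.023], "grip": 0}, {"dp": [2, -2.3, 1.2], "dr": [0, 0, -0.023], "grip": 0}]'

```text
time: 2.77
position: [0.5203, 0.166, 0.3199]
ee_rot: [-2.761, -1.499, 0.001]
force: [0.6, 0.7, 0.3]
opening: 0.0853
finger_force: 0.0
```

Call:
arm_command --rows '[{"dp": [2.1, -2.2, 1.2], "dr": [0, 0, -0.023], "grip": 0}, {"dp": [2.1, -2.2, 1.2], "dr": [0, 0, -0.023], "grip": 0}, {"dp": [2.1, -2.1, 1.2], "dr": [0, 0, -0.023], "grip": 0}, {"dp": [2.2, -2.1, 1.2], "dr": [0, 0, -0.023], "grip": 0}, {"dp": [0, 0, 0], "dr": [0, 0, 0], "grip": 0}, {"dp": [0, 0, 0], "dr": [0, 0, 0], "grip": 0}, {"dp": [0, 0, 0], "dr": [0, 0, 0], "grip": 0}]'

```text
time: 3.35
position: [0.4911, 0.2818, 0.2724]
ee_rot: [2.689, 1.623, -0.002]
force: [1.0, -0.2, -0.7]
opening: 0.0856
finger_force: 0.0
```

Run:
```python
from h import *
print(env.observe()["time"],env.observe()["joint_positions"],env.observe()["position"],tx())
plan([(.4801,.3156,.2,1.1086),(.4801,.3156,.176,1.1086)])
```

```text
3.35 [-0.45717245  0.60316908 -0.23846737  2.06406704  0.28115066  0.50559812
 -1.38740635] [0.49110147 0.28176568 0.27239052] 1.085784151050836
tilt [-6.e-04 -1.e-03 -1.e+00]
{"dp":[0.83,-0.85,2.41],"dr":[0,0,-0.008],"grip":0},
{"dp":[0.83,-0.84,2.41],"dr":[0,0,-0.007],"grip":0},
{"dp":[0.84,-0.84,2.42],"dr":[0,0,-0.008],"grip":0},
{"dp":[-0.0,-0.0,2.4],"dr":[0,0,0],"grip":0},
end [0.4801 0.3156 0.176 ] 1.1088
```

Call:
arm_command --rows '[{"dp": [0.8, -0.9, 2.4], "dr": [0, 0, -0.008], "grip": 0}, {"dp": [0.8, -0.8, 2.4], "dr": [0, 0, -0.008], "grip": 0}, {"dp": [0.9, -0.8, 2.4], "dr": [0, 0, -0.008], "grip": 0.3}, {"dp": [0, 0, 1], "dr": [0, 0, 0], "grip": 0.3}, {"dp": [0, 0, 0.4], "dr": [0, 0, 0], "grip": 0.3}, {"dp": [0, 0, 0], "dr": [0, 0, 0], "grip": 0.3}, {"dp": [0, 0, 0], "dr": [0, 0, 0], "grip": 0.3}]'

```text
time: 3.93
position: [0.4811, 0.3146, 0.1874]
ee_rot: [2.671, 1.652, 0.0]
force: [-0.0, 0.2, 0.7]
opening: 0.0597
finger_force: 0.0
```

Run:
```python
from h import *
plan([(.4801,.3156,.1755,1.1086)])
s=look("side","1"); crop(s,235,200,110,110,5,"pics/c3.png")
```

```text
tilt [ 6.e-04 -5.e-04 -1.e+00]
{"dp":[0.04,-0.14,1.19],"dr":[0,0,-0.001],"grip":0},
end [0.4801 0.3156 0.1755] 1.1088
```

View pics/c3.png

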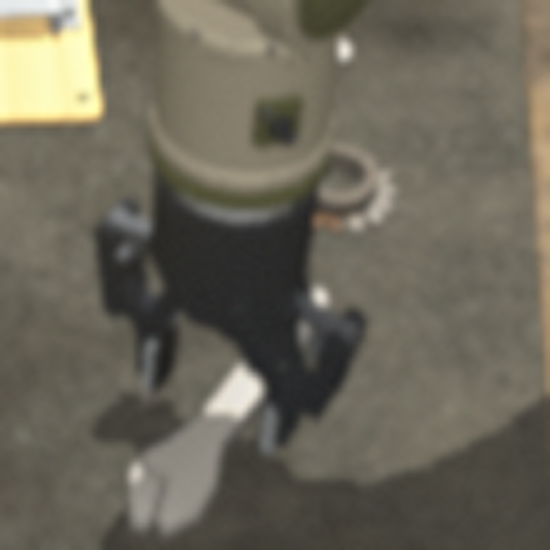

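The fingers straddle the handle near the neck (fingers at crop ~(150,370) and (275,430), handle between at ~(235,390)), clear of the bench. Lower and close.

Call:
arm_command --rows '[{"dp": [0, -0.1, 1.2], "dr": [0, 0, 0], "grip": 0.4}, {"dp": [0, 0, 0], "dr": [0, 0, 0], "grip": 0.6}, {"dp": [0, 0, 0], "dr": [0, 0, 0], "grip": 1}, {"dp": [0, 0, 0], "dr": [0, 0, 0], "grip": 1}, {"dp": [0, 0, 0], "dr": [0, 0, 0], "grip": 1}, {"dp": [0, 0, 0], "dr": [0, 0, 0], "grip": 1}, {"dp": [0, 0, 0], "dr": [0, 0, 0], "grip": 1}]'

```text
time: 4.57
position: [0.4796, 0.3162, 0.1758]
ee_rot: [2.671, 1.654, 0.001]
force: [-1.8, -1.0, 6.1]
opening: 0.0173
finger_force: 57.6
```

Call:
arm_command --rows '[{"dp": [0, 0, 0], "dr": [0, 0, 0], "grip": 1}, {"dp": [0, 0, 0], "dr": [0, 0, 0], "grip": 1}, {"dp": [0, 0, -1], "dr": [0, 0, 0], "grip": 1}, {"dp": [0, 0, -2], "dr": [0, 0, 0], "grip": 1}, {"dp": [0, 0, -3], "dr": [0, 0, 0], "grip": 1}, {"dp": [0, 0, -2], "dr": [0, 0, 0], "grip": 1}, {"dp": [0, 0, 0], "dr": [0, 0, 0], "grip": 1}]'

```text
time: 5.15
position: [0.4804, 0.3166, 0.2593]
ee_rot: [-2.67, -1.654, -0.009]
force: [-0.5, -0.4, -1.9]
opening: 0.0173
finger_force: 57.7
```

Run:
```python
from h import *
plan([(.6006,.1616,.235,1.7736)],grip=1,step=.025,astep=.065)
```

```text
tilt [ 0.0049  0.0035 -1.    ]
{"dp":[-0.78,1.61,0.22],"dr":[0,0,-0.06],"grip":1},
{"dp":[-0.87,1.56,0.22],"dr":[0,0,-0.06],"grip":1},
{"dp":[-0.96,1.5,0.22],"dr":[0,0,-0.06],"grip":1},
{"dp":[-1.05,1.44,0.22],"dr":[0,0,-0.061],"grip":1},
{"dp":[-1.14,1.37,0.22],"dr":[0,0,-0.06],"grip":1},
{"dp":[-1.22,1.3,0.22],"dr":[0,0,-0.061],"grip":1},
{"dp":[-1.29,1.23,0.22],"dr":[0,0,-0.06],"grip":1},
{"dp":[-1.36,1.15,0.22],"dr":[0,0,-0.061],"grip":1},
--
{"dp":[-1.43,1.06,0.22],"dr":[0,0,-0.06],"grip":1},
{"dp":[-1.49,0.98,0.23],"dr":[0,0,-0.061],"grip":1},
{"dp":[-1.56,0.88,0.22],"dr":[0,0,-0.06],"grip":1},
end [0.6006 0.1616 0.235 ] 1.7733
```

Call:
arm_command --rows '[{"dp": [-0.8, 1.6, 0], "dr": [0, 0, -0.06], "grip": 1}, {"dp": [-0.9, 1.5, 0], "dr": [0, 0, -0.06], "grip": 1}, {"dp": [-1, 1.5, 0], "dr": [0, 0, -0.06], "grip": 1}, {"dp": [-1, 1.4, 0], "dr": [0, 0, -0.06], "grip": 1}, {"dp": [-1.1, 1.4, 0], "dr": [0, 0, -0.06], "grip": 1}, {"dp": [-1.2, 1.3, 0], "dr": [0, 0, -0.06], "grip": 1}, {"dp": [-1.3, 1.2, 0], "dr": [0, 0, -0.06], "grip": 1}, {"dp": [-1.4, 1.2, 0], "dr": [0, 0, -0.06], "grip": 1}]'

```text
time: 5.82
position: [0.5664, 0.2026, 0.2547]
ee_rot: [-2.197, -2.246, 0.001]
force: [-0.1, -0.4, -2.6]
opening: 0.0174
finger_force: 57.8
```

Call:
arm_command --rows '[{"dp": [-1.4, 1.1, 0.6], "dr": [0, 0, -0.06], "grip": 1}, {"dp": [-1.5, 1, 0.6], "dr": [0, 0, -0.06], "grip": 1}, {"dp": [-1.6, 0.9, 0.6], "dr": [0, 0, -0.06], "grip": 1}, {"dp": [0, 0, 0.6], "dr": [0, 0, 0], "grip": 1}, {"dp": [0, 0, 0], "dr": [0, 0, 0], "grip": 1}, {"dp": [0, 0, 0], "dr": [0, 0, 0], "grip": 1}, {"dp": [0, 0, 0], "dr": [0, 0, 0], "grip": 1}]'

```text
time: 6.4
position: [0.5992, 0.162, 0.231]
ee_rot: [-1.989, -2.431, -0.0]
force: [0.2, 0.1, -1.5]
opening: 0.0173
finger_force: 57.8
```

Run:
```python
from h import *
plan([(.6006,.1616,.1865,1.7736)],grip=1)
t=look("top","2");s=look("side","2")
a=cv2.resize(t["image"][140:240,180:345],None,fx=4,fy=4,interpolation=2)[:, :600]
b=cv2.resize(s["image"][155:305,160:290],None,fx=4,fy=4,interpolation=2)
crop(t,190,140,160,110,5,"pics/c4.png"); cv2.imwrite("pics/c5.png",b)
```

```text
tilt [-3.e-04  5.e-04 -1.e+00]
{"dp":[-0.03,0.07,2.22],"dr":[0,0,-0.002],"grip":1},
{"dp":[-0.04,0.06,2.23],"dr":[0,0,-0.001],"grip":1},
end [0.6006 0.1616 0.1865] 1.7735
```

View pics/c5.png

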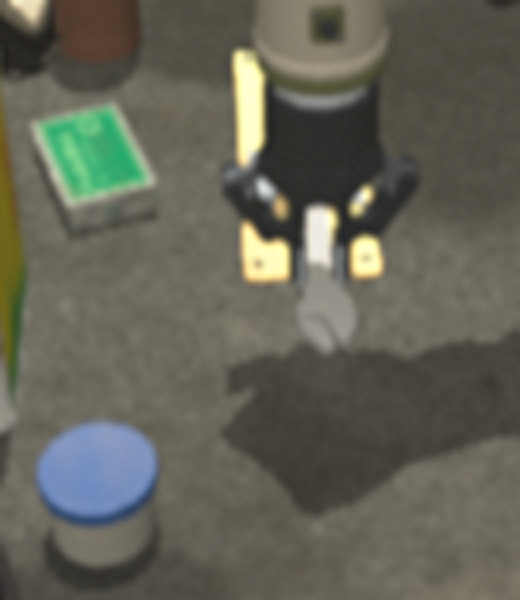

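Call:
arm_command --rows '[{"dp": [0, 0.1, 2.2], "dr": [0, 0, -0.002], "grip": 1}, {"dp": [-0.1, 0.1, 2.2], "dr": [0, 0, -0.002], "grip": 1}, {"dp": [0, 0, 0], "dr": [0, 0, 0], "grip": 1}, {"dp": [0, 0, 0], "dr": [0, 0, 0], "grip": 1}]'

```text
time: 6.83
position: [0.6014, 0.1611, 0.1864]
ee_rot: [-1.983, -2.435, 0.002]
force: [-0.7, -0.4, -1.1]
opening: 0.0174
finger_force: 58.3
```

Run:
```python
from h import *
plan([(.6006,.1616,.1865,1.7736)],grip=1); print(env.observe()["force"])
t=look("top","3"); crop(t,190,140,160,110,5,"pics/c6.png")
```

```text
tilt [-1.7e-03 -6.0e-04 -1.0e+00]
{"dp":[0.07,-0.07,-0.01],"dr":[0,0,0.001],"grip":1},
end [0.6006 0.1616 0.1865] 1.7738
[-0.74804263 -0.39258066 -1.14534709]
```

View pics/c6.png

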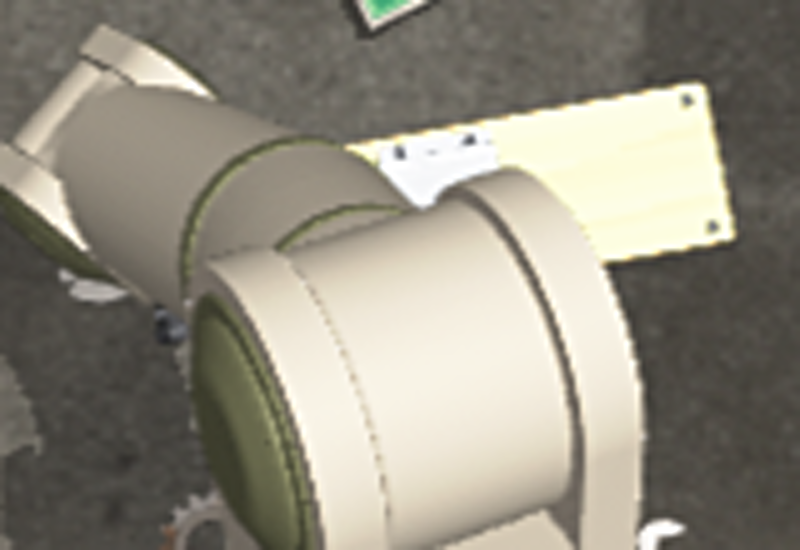

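Call:
arm_command --rows '[{"dp": [-0.8, -0.1, 0], "dr": [0, 0, 0], "grip": 1}, {"dp": [-1, 0, 0], "dr": [0, 0, 0], "grip": 1}, {"dp": [-1, 0, 0], "dr": [0, 0, 0], "grip": 1}, {"dp": [-1, 0, 0], "dr": [0, 0, 0], "grip": 1}]'

```text
time: 7.22
position: [0.609, 0.1212, 0.1873]
ee_rot: [1.985, 2.433, 0.0]
force: [-0.1, -0.1, -2.4]
opening: 0.017
finger_force: 58.3
```

```bash
cat >> h.py <<'E'
def bf():
    o=np.array([.634,-.001]);u=np.array([.2013,-.9795]);v=np.array([.9795,.2013]); st=env.observe(); p=np.array(st["position"][:2])-o
    print("board xy mm",(p@u*1e3).round(1),(p@v*1e3).round(1),"z",st["position"][2].round(4),"dth",round(tx()-1.7736,4),"F(bx,by,z)",np.round([st["force"][:2]@u,st["force"][:2]@v,st["force"][2]],1),"T",np.round(st["torque"],2),st["time"])
E
python3 -c "
from h import *
bf()"
```

```text
board xy mm -124.8 0.1 z 0.1873 dth -0.0008 F(bx,by,z) [ 0.  -0.1 -2.4] T [0.08 0.02 0.02] 7.2167
```

Call:
arm_command --rows '[{"dp": [-1, 0, 0], "dr": [0, 0, 0], "grip": 1}, {"dp": [-1, 0, 0], "dr": [0, 0, 0], "grip": 1}, {"dp": [-1, 0, 0], "dr": [0, 0, 0], "grip": 1}, {"dp": [-1, 0, 0], "dr": [0, 0, 0], "grip": 1}, {"dp": [0, 0, 0], "dr": [0, 0, 0], "grip": 1}]'

```text
time: 7.63
position: [0.6172, 0.0807, 0.1864]
ee_rot: [1.988, 2.431, -0.002]
force: [0.7, -0.4, -1.6]
opening: 0.0174
finger_force: 58.3
```

```bash
python3 -c "
from h import *
bf()"
```

```text
board xy mm -83.4 -0.0 z 0.1864 dth -0.003 F(bx,by,z) [ 0.6  0.6 -1.6] T [-0.05  0.    0.05] 7.6333
```

Call:
arm_command --rows '[{"dp": [-0.9, 0, 0], "dr": [0, 0, -0.002], "grip": 1}, {"dp": [-0.9, 0, 0], "dr": [0, 0, 0], "grip": 1}, {"dp": [-0.9, 0, 0], "dr": [0, 0, 0], "grip": 1}, {"dp": [0, 0, 0], "dr": [0, 0, 0], "grip": 1}, {"dp": [0, 0, 0], "dr": [0, 0, 0], "grip": 1}]'

```text
time: 8.05
position: [0.6223, 0.0566, 0.1866]
ee_rot: [1.984, 2.436, -0.0]
force: [-0.5, 0.2, -3.2]
opening: 0.0177
finger_force: 58.3
```

Run:
```python
from h import *
bf()
t=look("top","4"); s=look("side","4")
a=cv2.resize(t["image"][140:220,230:350],None,fx=3.3,fy=3.3,interpolation=2)
b=cv2.resize(s["image"][155:275,200:290],None,fx=4.4,fy=4.4,interpolation=2)
c=np.zeros((530,800,3),np.uint8); c[:a.shape[0],:a.shape[1]]=a; c[:b.shape[0],400:400+b.shape[1]]=b[:530]; cv2.imwrite("pics/c7.png",c)
```

```text
board xy mm -58.8 0.1 z 0.1866 dth 0.0011 F(bx,by,z) [-0.3 -0.5 -3.2] T [0.01 0.02 0.  ] 8.05
```

View pics/c7.png

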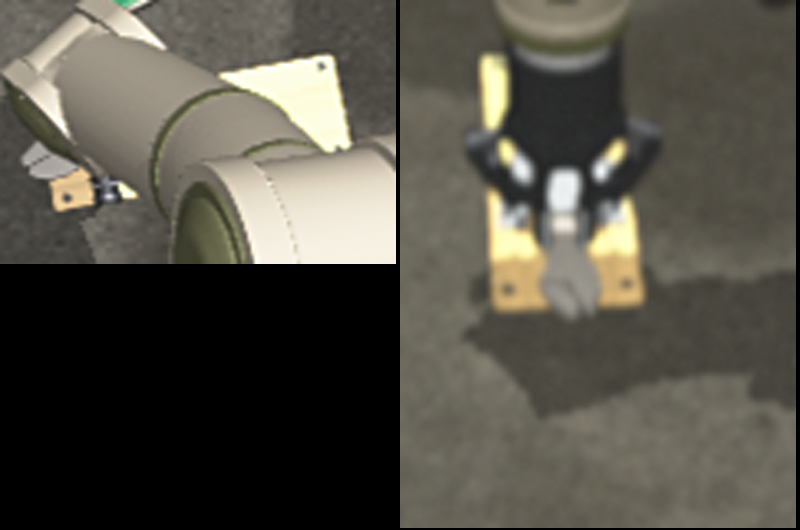

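Call:
arm_command --rows '[{"dp": [-0.3, 0, 0.1], "dr": [0, 0, 0], "grip": 1}, {"dp": [0, 0, 0.15], "dr": [0, 0, 0], "grip": 1}, {"dp": [0, 0, 0], "dr": [0, 0, 0], "grip": 1}, {"dp": [0, 0, 0], "dr": [0, 0, 0], "grip": 0.6}, {"dp": [0, 0, 0], "dr": [0, 0, 0], "grip": 0.3}, {"dp": [0, 0, 0], "dr": [0, 0, 0], "grip": 0.2}, {"dp": [0, 0, 0], "dr": [0, 0, 0], "grip": 0.2}, {"dp": [0, 0, 0], "dr": [0, 0, 0], "grip": 0.2}]'

```text
time: 8.82
position: [0.6228, 0.0546, 0.1842]
ee_rot: [1.982, 2.437, 0.0]
force: [0.4, -0.2, -0.2]
opening: 0.0681
finger_force: 0.0
```

Call:
arm_command --rows '[{"dp": [1.4, 0, 0], "dr": [0, 0, 0], "grip": 0.2}, {"dp": [1.4, 0, 0], "dr": [0, 0, 0], "grip": 0.2}, {"dp": [1.4, 0, 0], "dr": [0, 0, 0], "grip": 0.2}, {"dp": [0, 0, 0], "dr": [0, 0, 0], "grip": 0.2}, {"dp": [0, 0, 0], "dr": [0, 0, 0], "grip": 0.2}]'

```text
time: 9.23
position: [0.6138, 0.0979, 0.1843]
ee_rot: [-1.978, -2.44, -0.001]
force: [0.6, -1.0, -0.1]
opening: 0.0687
finger_force: 0.0
```

Run:
```python
from h import *
bf()
s=look("side","5"); crop(s,190,155,110,120,5,"pics/c8.png")
```

```text
board xy mm -101.0 0.1 z 0.1843 dth 0.0056 F(bx,by,z) [ 1.1  0.3 -0.1] T [-0.09  0.03 -0.02] 9.2333
```

View pics/c8.png

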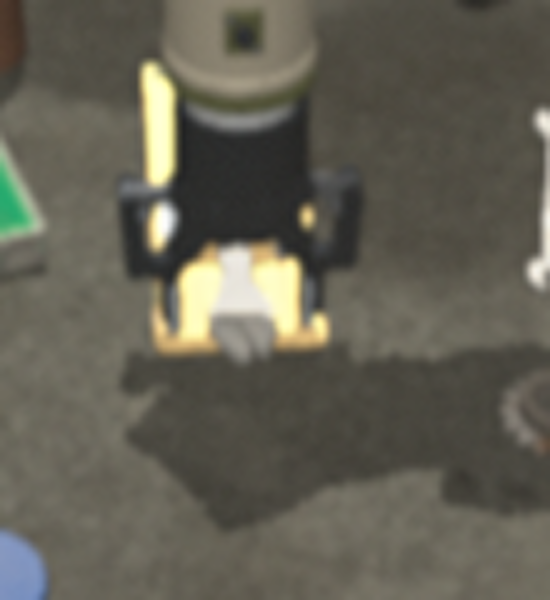

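Call:
arm_command --rows '[{"dp": [0, 0, 0], "dr": [0, 0, -0.004], "grip": 0.5}, {"dp": [0, 0, 0], "dr": [0, 0, 0], "grip": 0.7}, {"dp": [0, 0, 0], "dr": [0, 0, 0], "grip": 0.7}, {"dp": [0, 0, 0], "dr": [0, 0, 0], "grip": 0.7}, {"dp": [-0.5, 0, 0], "dr": [0, 0, 0], "grip": 0.7}, {"dp": [-1, 0, 0], "dr": [0, 0, 0], "grip": 0.7}]'

```text
time: 9.78
position: [0.6174, 0.0822, 0.1846]
ee_rot: [-1.975, -2.442, -0.004]
force: [-0.1, 4.0, 5.6]
opening: 0.0373
finger_force: 59.9
```

```bash
python3 -c "
from h import *
bf()"
```

```text
board xy mm -84.8 0.5 z 0.1846 dth 0.0081 F(bx,by,z) [-3.9  0.7  5.6] T [ 0.91  0.23 -0.02] 9.7833
```

Call:
arm_command --rows '[{"dp": [-0.8, 0, 0], "dr": [0, 0, 0.004], "grip": 0.7}, {"dp": [-0.8, 0, 0], "dr": [0, 0, 0.004], "grip": 0.7}, {"dp": [-0.8, 0, 0], "dr": [0, 0, 0], "grip": 0.7}, {"dp": [0, 0, 0], "dr": [0, 0, 0], "grip": 0.7}]'

```text
time: 10.12
position: [0.6231, 0.055, 0.1846]
ee_rot: [1.99, 2.429, 0.001]
force: [1.1, -2.1, 7.1]
opening: 0.0367
finger_force: 60.1
```

```bash
python3 -c "
from h import *
bf()"
```

```text
board xy mm -57.1 0.6 z 0.1846 dth -0.0045 F(bx,by,z) [2.3 0.6 7.1] T [-0.27 -0.11  0.01] 10.1167
```

Call:
arm_command --rows '[{"dp": [0, 0, 0], "dr": [0, 0, 0], "grip": 0.4}, {"dp": [0, 0, 0], "dr": [0, 0, 0], "grip": 0.2}, {"dp": [0, 0, 0], "dr": [0, 0, 0], "grip": 0.2}, {"dp": [0, 0, 0], "dr": [0, 0, 0], "grip": 0.2}, {"dp": [0, 0, -2], "dr": [0, 0, 0], "grip": 0.2}, {"dp": [0, 0, -3], "dr": [0, 0, 0], "grip": 0.2}, {"dp": [0, 0, -2], "dr": [0, 0, 0], "grip": 0.2}, {"dp": [0, 0, 0], "dr": [0, 0, 0], "grip": 0.2}]'

```text
time: 10.78
position: [0.6232, 0.0578, 0.2578]
ee_rot: [1.985, 2.431, 0.006]
force: [0.8, 0.4, -0.2]
opening: 0.0685
finger_force: 0.0
```

Run:
```python
from h import *
bf()
o=np.array([.634,-.001]);u=np.array([.2013,-.9795])
plan([(*(o+.075*u),.26,1.7736)],grip=.2)
```

```text
board xy mm -59.8 1.3 z 0.2578 dth -0.0017 F(bx,by,z) [-0.2  0.8 -0.2] T [ 0.02 -0.02  0.  ] 10.7833
tilt [ 4.9e-03  7.0e-04 -1.0e+00]
{"dp":[-3.37,-0.03,-0.05],"dr":[0,0,-0],"grip":0.2},
{"dp":[-3.37,-0.03,-0.06],"dr":[0,0,-0.001],"grip":0.2},
{"dp":[-3.37,-0.03,-0.05],"dr":[0,0,-0],"grip":0.2},
{"dp":[-3.37,-0.02,-0.06],"dr":[0,0,-0.001],"grip":0.2},
end [ 0.6491 -0.0745  0.26  ] 1.7739
```

Call:
arm_command --rows '[{"dp": [-2.4, 0, 0], "dr": [0, 0, 0], "grip": 0.2}, {"dp": [-3.4, 0, 0], "dr": [0, 0, 0], "grip": 0.2}, {"dp": [-3.4, 0, 0], "dr": [0, 0, 0], "grip": 0.2}, {"dp": [-3.4, 0, 0], "dr": [0, 0, 0], "grip": 0.2}, {"dp": [-1.2, 0, 0], "dr": [0, 0, 0], "grip": 0.2}, {"dp": [0, 0, 2], "dr": [0, 0, 0], "grip": 0.2}, {"dp": [0, 0, 0], "dr": [0, 0, 0], "grip": 0.2}, {"dp": [0, 0, 0], "dr": [0, 0, 0], "grip": 0.2}]'

```text
time: 11.45
position: [0.6491, -0.0774, 0.233]
ee_rot: [-1.985, -2.432, 0.002]
force: [0.1, -0.3, -0.2]
opening: 0.0688
finger_force: 0.0
```

Run:
```python
from h import *
bf()
o=np.array([.634,-.001]);u=np.array([.2013,-.9795])
plan([(*(o+.078*u),.185,1.7736)],grip=.2)
s=look("side","6")
# head profile on board ahead of the mouth: grey along centreline
v=np.array([.9795,.2013]); xs=np.arange(-125,-36,4)
q=proj(s,[np.r_[o+u*x/1e3,.019] for x in xs]); I=s["image"]
print([(int(x),I[int(b+.5),int(a+.5)].tolist()) for x,(a,b) in zip(xs,q)])
```

```text
board xy mm 77.9 -0.5 z 0.233 dth -0.0013 F(bx,by,z) [ 0.4  0.1 -0.2] T [0.   0.06 0.02] 11.45
tilt [-2.8e-03  5.0e-04 -1.0e+00]
{"dp":[-0.01,0.03,2.4],"dr":[0,0,-0.001],"grip":0.2},
{"dp":[-0.0,0.02,2.4],"dr":[0,0,-0],"grip":0.2},
end [ 0.6497 -0.0774  0.185 ] 1.7733
[(-125, [108, 160, 191]), (-121, [148, 227, 250]), (-117, [176, 247, 255]), (-113, [185, 249, 255]), (-109, [184, 249, 254]), (-105, [176, 247, 255]), (-101, [156, 231, 248]), (-97, [134, 189, 214]), (-93, [134, 189, 214]), (-89, [131, 155, 168]), (-85, [149, 161, 166]), (-81, [206, 219, 225]), (-77, [197, 210, 216]), (-73, [174, 187, 192]), (-69, [151, 162, 167]), (-65, [136, 147, 152]), (-61, [135, 146, 150]), (-57, [139, 149, 154]), (-53, [139, 149, 154]), (-49, [139, 150, 154]), (-45, [138, 149, 153]), (-41, [136, 147, 152]), (-37, [140, 150, 154])]
```

Call:
arm_command --rows '[{"dp": [0, 0, 2.4], "dr": [0, 0, 0], "grip": 0.2}, {"dp": [0, 0, 1.6], "dr": [0, 0, 0], "grip": 0.4}, {"dp": [0, 0, 0.8], "dr": [0, 0, 0], "grip": 0.5}, {"dp": [0, 0, 0], "dr": [0, 0, 0], "grip": 0.7}, {"dp": [0, 0, 0], "dr": [0, 0, 0], "grip": 1}, {"dp": [0, 0, 0], "dr": [0, 0, 0], "grip": 1}, {"dp": [0, 0, 0], "dr": [0, 0, 0], "grip": 1}, {"dp": [0, 0, 0], "dr": [0, 0, 0], "grip": 1}]'

```text
time: 12.17
position: [0.65, -0.0777, 0.187]
ee_rot: [1.987, 2.432, 0.001]
force: [0.7, 0.0, -0.5]
opening: 0.0185
finger_force: 58.7
```

```bash
python3 -c "
from h import *
bf()"
```

```text
board xy mm 78.4 0.2 z 0.187 dth -0.0018 F(bx,by,z) [ 0.1  0.7 -0.5] T [ 0.16 -0.02  0.  ] 12.1667
```

Call:
arm_command --rows '[{"dp": [-0.5, 0, 0], "dr": [0, 0, 0], "grip": 1}, {"dp": [-1, 0, 0], "dr": [0, 0, 0], "grip": 1}, {"dp": [-1, 0, 0], "dr": [0, 0, 0], "grip": 1}, {"dp": [-1, 0, 0], "dr": [0, 0, 0], "grip": 1}]'

```text
time: 12.5
position: [0.6573, -0.113, 0.1867]
ee_rot: [1.987, 2.432, 0.002]
force: [-1.2, 4.3, 5.3]
opening: 0.0193
finger_force: 59.4
```

```bash
python3 -c "
from h import *
bf()"
```

```text
board xy mm 114.4 0.2 z 0.1867 dth -0.002 F(bx,by,z) [-4.5 -0.3  5.3] T [ 0.92  0.19 -0.01] 12.5
```

Call:
arm_command --rows '[{"dp": [-0.8, 0, 0], "dr": [0, 0, 0], "grip": 1}, {"dp": [-0.6, 0, 0], "dr": [0, 0, 0], "grip": 1}, {"dp": [-0.5, 0, 0], "dr": [0, 0, 0], "grip": 1}, {"dp": [0, 0, 0], "dr": [0, 0, 0], "grip": 1}]'

```text
time: 12.83
position: [0.6611, -0.133, 0.1867]
ee_rot: [1.989, 2.43, 0.001]
force: [0.7, -0.3, 5.9]
opening: 0.0187
finger_force: 59.4
```

```bash
python3 -c "
from h import *
bf()"
```

```text
board xy mm 134.7 -0.0 z 0.1867 dth -0.004 F(bx,by,z) [0.5 0.6 5.9] T [-0.   -0.08 -0.05] 12.8333
```

Call:
arm_command --rows '[{"dp": [-0.3, 0, 0], "dr": [0, 0, 0], "grip": 1}, {"dp": [-0.3, 0, 0], "dr": [0, 0, 0], "grip": 1}, {"dp": [0, 0, 0], "dr": [0, 0, 0], "grip": 1}]'

```text
time: 13.08
position: [0.6622, -0.1379, 0.1867]
ee_rot: [1.988, 2.431, 0.001]
force: [-0.4, 1.8, 5.6]
opening: 0.0188
finger_force: 59.4
```

Call:
arm_command --rows '[{"dp": [-0.2, 0, 0], "dr": [0, 0, 0], "grip": 1}, {"dp": [0, 0, 0], "dr": [0, 0, 0], "grip": 1}]'

```text
time: 13.25
position: [0.6624, -0.1393, 0.1867]
ee_rot: [1.988, 2.432, 0.001]
force: [-2.0, 3.2, 6.8]
opening: 0.019
finger_force: 59.5
```

```bash
python3 -c "
from h import *
bf()"
```

```text
board xy mm 141.2 -0.0 z 0.1867 dth -0.0024 F(bx,by,z) [-3.5 -1.3  6.8] T [0.79 0.18 0.08] 13.25
```

Call:
arm_command --rows '[{"dp": [-0.2, 0, 0], "dr": [0, 0, 0], "grip": 1}, {"dp": [0, 0, 0], "dr": [0, 0, 0], "grip": 1}]'

```text
time: 13.42
position: [0.6627, -0.1407, 0.1867]
ee_rot: [-1.987, -2.433, -0.002]
force: [-1.0, 5.1, 6.5]
opening: 0.0186
finger_force: 59.5
```

Call:
arm_command --rows '[{"dp": [-0.2, 0, 0], "dr": [0, 0, 0], "grip": 1}, {"dp": [0, 0, 0], "dr": [0, 0, 0], "grip": 1}]'

```text
time: 13.58
position: [0.663, -0.1419, 0.1867]
ee_rot: [-1.986, -2.433, -0.003]
force: [-2.7, 6.7, 8.0]
opening: 0.0187
finger_force: 59.6
```

```bash
python3 -c "
from h import *
bf()"
```

```text
board xy mm 143.8 0.1 z 0.1867 dth -0.0013 F(bx,by,z) [-7.1 -1.3  8. ] T [1.73 0.54 0.13] 13.5833
```

Call:
arm_command --rows '[{"dp": [-0.2, 0, 0], "dr": [0, 0, 0], "grip": 1}, {"dp": [-0.2, 0, 0], "dr": [0, 0, 0], "grip": 1}, {"dp": [0, 0, 0], "dr": [0, 0, 0], "grip": 1}]'

```text
time: 13.83
position: [0.6634, -0.1429, 0.1867]
ee_rot: [-1.981, -2.432, -0.007]
force: [-4.9, 16.4, 8.4]
opening: 0.0185
finger_force: 59.7
```

Call:
arm_command --rows '[{"dp": [-0.2, 0, 0], "dr": [0, 0, 0], "grip": 1}, {"dp": [-0.2, 0, 0], "dr": [0, 0, 0], "grip": 1}, {"dp": [0, 0, 0], "dr": [0, 0, 0], "grip": 1}]'

```text
time: 14.08
position: [0.6638, -0.1438, 0.1867]
ee_rot: [-1.977, -2.432, -0.01]
force: [-8.4, 24.7, 10.9]
opening: 0.0187
finger_force: 59.9
```

```bash
python3 -c "
from h import *
bf()"
```

```text
board xy mm 145.9 0.5 z 0.1867 dth 0.0031 F(bx,by,z) [-25.9  -3.3  10.9] T [5.23 1.82 0.07] 14.0833
```

Call:
arm_command --rows '[{"dp": [0.3, 0, 0], "dr": [0, 0, 0], "grip": 1}, {"dp": [0.2, 0, 0], "dr": [0, 0, 0], "grip": 0.7}, {"dp": [0, 0, 0], "dr": [0, 0, 0], "grip": 0.4}, {"dp": [0, 0, 0], "dr": [0, 0, 0], "grip": 0.2}, {"dp": [0, 0, 0], "dr": [0, 0, 0], "grip": 0.2}, {"dp": [0, 0, -1], "dr": [0, 0, 0], "grip": 0.2}, {"dp": [0, 0, -3], "dr": [0, 0, 0], "grip": 0.2}, {"dp": [0, 0, -3], "dr": [0, 0, 0], "grip": 0.2}]'

```text
time: 14.75
position: [0.6631, -0.146, 0.2563]
ee_rot: [-1.986, -2.431, 0.003]
force: [1.4, -0.4, -0.1]
opening: 0.0685
finger_force: 0.0
```

Call:
arm_command --rows '[{"dp": [0, 0, -3.5], "dr": [0, 0, 0], "grip": 0.2}, {"dp": [0, 0, -3.5], "dr": [0, 0, 0], "grip": 0.2}, {"dp": [-2, 0, -3.5], "dr": [0, 0, 0], "grip": 0.2}, {"dp": [-3.5, 0, -1], "dr": [0, 0, 0], "grip": 0.2}, {"dp": [-3.5, 0, 0], "dr": [0, 0, 0], "grip": 0.2}, {"dp": [-3.5, 0, 0], "dr": [0, 0, 0], "grip": 0.2}, {"dp": [-3.5, 0, 0], "dr": [0, 0, 0], "grip": 0.2}, {"dp": [-3.5, 0, 0], "dr": [0, 0, 0], "grip": 0.2}]'

```text
time: 15.42
position: [0.7021, -0.339, 0.3724]
ee_rot: [1.988, 2.432, -0.0]
force: [1.0, 1.1, -0.7]
opening: 0.0682
finger_force: 0.0
```

Call:
arm_command --rows '[{"dp": [-3, -1.5, 0], "dr": [0, 0, 0], "grip": 0.2}, {"dp": [-3, -1.5, 0], "dr": [0, 0, 0], "grip": 0.2}, {"dp": [-3, 1.5, 0], "dr": [0, 0, 0], "grip": 0.2}, {"dp": [-3, 1.5, 0], "dr": [0, 0, 0], "grip": 0.2}, {"dp": [0, 0, 0], "dr": [0, 0, 0], "grip": 0.2}, {"dp": [0, 0, 0], "dr": [0, 0, 0], "grip": 0.2}]'

```text
time: 15.92
position: [0.726, -0.4563, 0.3706]
ee_rot: [-1.991, -2.43, 0.0]
force: [0.1, 0.4, 0.0]
opening: 0.0682
finger_force: 0.0
```

Run:
```python
from h import *
bf()
t=look("top","7"); s=look("side","7")
a=cv2.resize(t["image"][145:265,145:345],None,fx=2,fy=2,interpolation=2)
b=cv2.resize(s["image"][155:275,205:295],None,fx=4.4,fy=4.4,interpolation=2)
a2=cv2.resize(t["image"][150:210,235:345],None,fx=3.6,fy=3.6,interpolation=2)
c=np.zeros((530,800,3),np.uint8); c[:240,:400]=a; c[250:250+216,:396]=a2; c[:528,402:402+396]=b; cv2.imwrite("pics/c9.png",c)
```

```text
board xy mm 464.5 -1.5 z 0.3706 dth -0.0046 F(bx,by,z) [-0.3  0.2  0. ] T [ 0.02  0.03 -0.  ] 15.9167
```

View pics/c9.png

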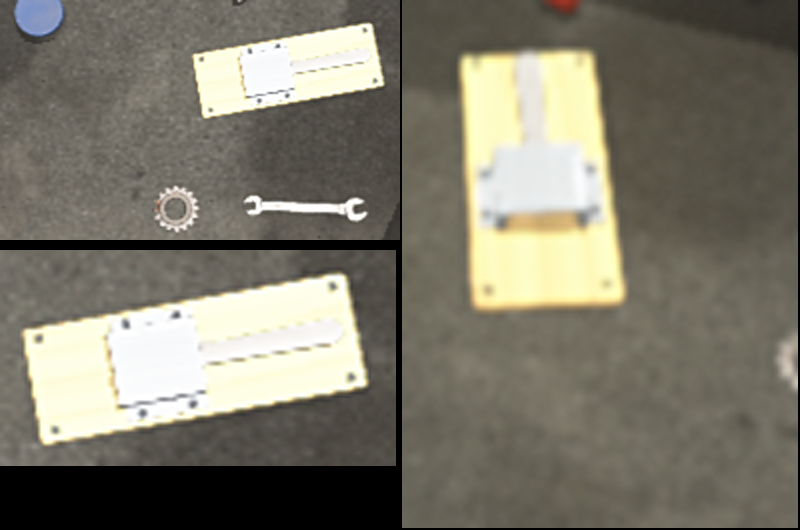

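Run:
```python
from h import *
t=pickle.load(open("top7.pkl","rb"))
p=ray(t,[[329.4,171.7]],.017)[0,:2]-[.634,-.001]; x=p@[.2013,-.9795]; print(x)
if x>.154: print(env.sign_off())
```

```text
0.157970925549485
the job is handed in; nothing more can be done
None
```

The spanner is stowed with its head home against the throat, inside the strap. I let go at the mouth and drew it home from the far side until the pull met firm resistance. The handle's end measures 158 mm along the board, against about 159 mm expected. The job took about 16 s and has been handed in; I moved nothing else.

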